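# Switch off the record bath and fish the squeegee out through its cover

## Task

Switch the record bath off by turning the dial on its grey control box anticlockwise to its stop. Then take the long squeegee lying in the drained bath and bring it out through the opening in the fixed cover, which is shorter than the squeegee, by tilting it and drawing it out diagonally, handle end first. Finish while still holding the squeegee in the gripper, still and in the air, all of it at least 5 cm above the cover, and leave the other things where they are.

Things in the scene. Friction and masses are not known exactly. Their poses are not given: they have to be found in the camera images.
- bath: Steel record-washing bath, fixed, drained; origin on the table under its centre, x along its long side (to the robot's left, +y, within 0.25 rad), z up. Outside 342 (x) x 222 (y), inside 330 x 210 mm; inner floor 6 mm above the table. A 4 mm cover is screwed on, underside 60, top 64 mm above the table, overhanging the inside by 70 mm at each end and 30 mm at each side.
- opening (a point): Centre of the cover's only opening, level with the cover's top (64 mm above the table), at the bath's centre. The opening is a rectangle of 190 mm along the bath's x axis (-95 to +95) by 150 mm along its y axis (-75 to +75).
- squeegee: Straight loose wooden bar 240 (x) x 18 (y) x 18 (z) mm, 56 to 112 g, lying on the bath's floor within 20 mm of its centre, ends under the cover. Origin: centre of its underside (6 mm above the table at the start); x points to the handle end, along the bath's x axis within 0.1 rad. Half +x (to the left): plain handle, gripped across 18 mm. Half -x: head. It balances about its middle.
- handle_end (a point): Centre of the end face of the squeegee's handle (x = +120 mm, 9 mm above the underside).
- head_end (a point): Centre of the end face of the squeegee's head (x = -120 mm, 9 mm above the underside). Along the head, from x = -118 to -4 mm, a blue rubber lip 5 mm thick sticks out 10 mm sideways (to +y) at mid height.
- control: Fixed grey control box, 110 (x) x 90 (y) x 60 mm high, standing to the left or to the right of the bath; origin on the table under its centre, z up. On top, in its middle, sits the dial.
- dial_grip (a point): Point on the dial's vertical axis at the height to grip it, 97 mm above the table. The dial is a black disc of 44 mm diameter with an upright grip bar across it, 42 mm long, 14 mm thick, from 72 to 104 mm above the table.
- dial (a joint): Angle of the dial in rad: 0 is off, the fully anticlockwise end stop; it grows clockwise seen from above, to 1.6 at the other stop. At 0 the grip bar lies along the control box's x axis with its white mark towards -x; at angle q the bar is turned clockwise by q from there. It turns with light friction (0.05 N m) and stays where it is left.
- vise: Bystander: fixed cast-iron vise, 130 mm long, gripping a slotted wooden drying-rack block 130 mm wide in y, 142 mm high overall, on the side of the bath across from the control box; origin on the table under its centre.
- record: Bystander: loose white polystyrene record, 175 mm across, 4 mm thick, lying on the table; origin under its centre.
- adapter: Bystander: loose brass spindle adapter, 38 mm across, 16 mm high; origin under its centre.
- comb: Bystander: loose tortoiseshell comb, 150 x 34 x 5 mm, lying on the table; origin under its middle, x along it.
- bottle: Bystander: loose amber bottle, 60 mm across, 130 mm high, standing beyond the bath; origin under its centre.
- jar: Bystander: loose clear jar, 60 mm across, 60 mm high, standing beyond the bath; origin under its centre.
- brush: Bystander: loose brush about 160 mm long, lying at the right; x along it.

How it is judged:
By the outcome, as a careful person would: the job done as asked, in the order asked, and still so for the second after the job is handed in, while the arm keeps its last pose, push and grip.
It also fails if it takes over 51 s, if anything falls off the work surface, if the arm or the gripper's body presses on something with over 40 N, if the wrist force passes 120 N, or if a joint passes its speed limit or range.

## Robot

A 6-joint arm with a two-finger parallel gripper is mounted at the origin on the work surface. World frame = base frame: x ahead of the robot, y to its left, z up, the work surface at z = 0. Lengths are in mm, angles in rad, forces in N, time in s.
With the tool pointing down it reaches from about 350 to 875 mm from the base axis. Payload 4.2 kg.
Tool frame: the origin (TCP) lies between the finger pads; the fingertips stand 17 mm ahead of it and the grasp point (between the pads) lies 2 mm behind it; z points along the fingers, y is the line along which they close (so a half turn about z gives the same grasp; the last joint's range is limited). The gripper opens to 85 mm and grips with 20 to 120 N. Pads are 22 mm wide; open, the fingers measure 114 mm over their backs; the gripper's body (76 mm by 85 mm) begins 54 mm behind the grasp point. The pads swing forward as they close: fully open they stand 13 mm farther back than shut.
Start: joints at [1.494, 0.385, 0.008, 0, -1.194, -0.259], TCP at [205.92, 590.081, 224.512] pointing down, gripper open.
Joint ranges: [-3.14, 3.14], [-1.21, 2.06], [-1.07, 1.41], [-3.16, 2.05], [-2.99, -0.16], [-3.1, 3.1]. Speed limits (rad/s): [2.79, 2.79, 3.14, 3.14, 3.14, 3.14].

## Interface

Orientations are given as a unit quaternion [x, y, z, w].
In Python, from bench import arm, cams gives the robot as it stands (arm), with the cameras (cams).
- The arm moves only by the shell command python3 jog.py FILE [OPENING], which reads ROWS from the file FILE. ROWS is a JSON list of rows, 1 to 10 of them, each of 6 numbers: dx, dy, dz in parts of the range, where 1.0 means 75 cm, then a rotation vector rx, ry, rz in fractions of the full range, 1 being pi/2 rad; each row is the pose to reach, as a shift and turn from the pose commanded when the command began, along the tool's axes at that moment; what a row does not reach only later rows make up. A row lasts 1/10 s, in which the tool goes at most 50 mm and 0.15 rad, less where a joint would pass 70% of its speed; a pose out of reach is approached as far as the arm can. OPENING is the finger opening in mm, set as the command begins (- or left out keeps the last). The fingers move at their own pace and stop on an object; the grip force is fixed at half the most. Time passes only in rows, so rows that do not move let the fingers close. It prints the time, the measured TCP pose, the force, the opening and the grip force at its end. Input that does not fit is refused with a message, and nothing moves.
- arm.read_state(): the state, without advancing time (a new reading comes with each control period).
- cams.get_image(name): name is "scene" or "top" or "wrist"; returns the picture (420x560x3 uint8, blue, green, red); there is no depth.
- cams.get_calibration(name): a dict with "K" (3x3 intrinsics, pixels), "rvec" (rotation vector, rad) and "tvec" (3), from world to camera coordinates, as OpenCV has them. Camera axes: x right, y down, z forward; pixel columns grow to the right and rows downward; lengths in mm; the calibration is good to about 2 mm. A picture is of the moment at which its call begins: read the wrist's pose just before it. get_calibration takes no time and is no camera call; for the wrist camera it gives the pose at the moment of the call.
- arm.job_done(): hands the job in; it is judged then, once.
The state is a dict: "clock": time; "joints": joint angles; "joint_vel": joint speeds; "joint_efforts": joint torques, N m; "position": TCP position; "ee_rot": TCP orientation; "contact_force": force on the tool from outside, world axes, zero at the start; "wrist_torque": the same for the moment, N m; "gripper_width": finger opening in mm; "grasp_force": force on a finger pad.
Only numpy, scipy, OpenCV 4.12 (cv2) and the standard library are available. Lean on these libraries where they do the work, as an engineer would, in place of code of your own. Each camera call takes 0.05 s, during which the arm holds its last target. There are 200 camera calls.

## Working session

There is one attempt and no reset: what is moved stays moved. The work goes in short steps, Python scripts to look and compute and a shell command to move; the robot and the scene stay as the last step left them, time stands still between calls to the robot, and variables do not carry over. Pictures are saved under pics/ and viewed, at most 10 in all, crops included, and the job is handed in when it is done.

```bash
ls; mkdir -p pics; python3 - <<'E'
from bench import arm, cams
import cv2
s=arm.read_state();print(s)
for n in("scene","top"):
    cv2.imwrite(f"pics/{n}0.png",cams.get_image(n)); print(n,cams.get_calibration(n))
E
```

```text
bench.py
jog.py
pics
{'clock': 0.0, 'joints': array([ 1.49363192e+00,  3.85540696e-01,  6.64488685e-03, -5.02163174e-04,
       -1.19398609e+00, -2.58597638e-01]), 'joint_vel': array([ 0.00025821,  0.00141602, -0.00019454, -0.00071426, -0.00054902,
       -0.00038392]), 'joint_efforts': array([ 6.64131244e-05, -3.92283404e+01,  1.88393658e+01,  4.18615535e+00,
       -4.76354515e-03,  4.66448554e-06]), 'position': array([205.71716952, 589.55097041, 223.4381537 ]), 'ee_rot': array([ 9.85925002e-01, -1.67184771e-01, -1.37942231e-04,  1.05963798e-03]), 'contact_force': array([-1.03172883, -0.20024016, -0.26460982]), 'wrist_torque': array([-0.01159557, -0.07126486,  0.03714054]), 'grasp_force': 0.0, 'gripper_width': 85.24471203167218}
scene {'K': array([[443.51271274,   0.        , 271.65182577],
       [  0.        , 443.51271274, 210.75954677],
       [  0.        ,   0.        ,   1.        ]]), 'rvec': array([ 0.78052113,  2.76989556, -0.7754689 ]), 'tvec': array([ 571.91616995, -161.86889778, 1351.07181375])}
top {'K': array([[385.62744092,   0.        , 274.21585496],
       [  0.        , 385.62744092, 207.18763149],
       [  0.        ,   0.        ,   1.        ]]), 'rvec': array([ 2.13621266, -2.08031748,  0.2274455 ]), 'tvec': array([-70.24197291, 609.26397987, 926.36639249])}
```

View pics/top0.png

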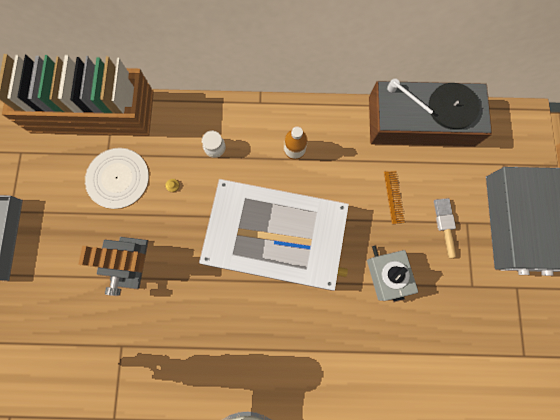

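View pics/scene0.png

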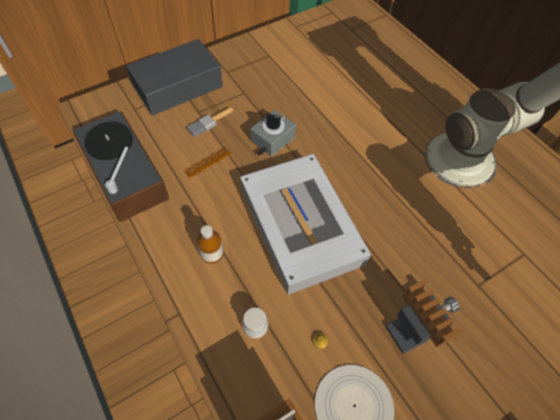

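The top view shows the bath centred near (275,236), the squeegee from about (237,233) to (312,243) with the blue lip on the right half, the control box and dial near (396,274), and the vise at (125,265). In the scene view the dial is near (273,121) and the bath near (305,222). I'll enlarge the key regions.

```bash
python3 - <<'E'
import cv2,numpy as np
t=cv2.imread("pics/top0.png");s=cv2.imread("pics/scene0.png")
r=lambda im,x,y,w,h,f:cv2.resize(im[y:y+h,x:x+w],None,fx=f,fy=f,interpolation=cv2.INTER_CUBIC)
a=r(t,195,175,160,120,2.5);b=r(s,235,150,140,150,2.5)[:300]   # 400x300, 350x
c=r(t,360,240,60,65,4.5);d=r(s,245,100,60,65,4.5)
o=np.zeros((600,800,3),np.uint8)
o[:300,:400]=a;o[:300,400:750]=b;o[300:300+c.shape[0],:270]=c;o[300:300+d.shape[0],400:670]=d
cv2.imwrite("pics/c0.png",o)
E
```

```text
(no output)
```

View pics/c0.png

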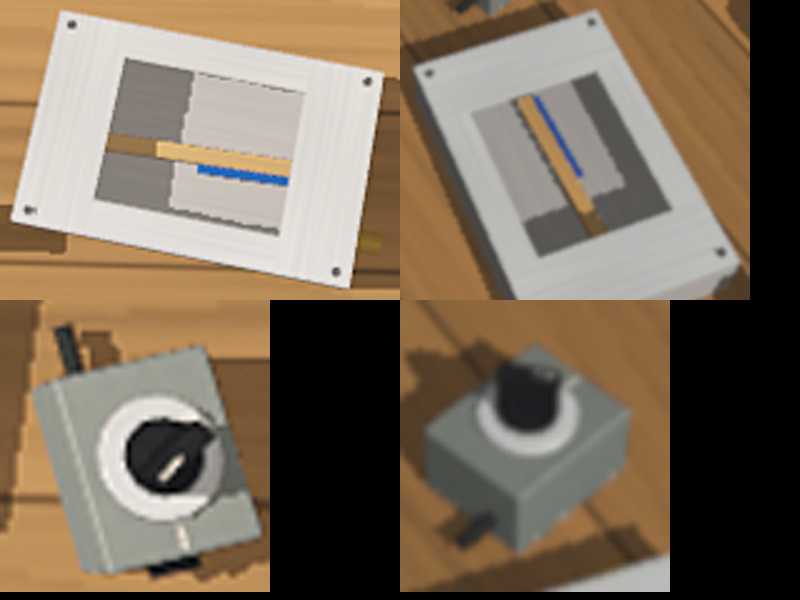

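Enlarged: I can read the opening's four corners in both views, the squeegee edges and lip, and the dial disc. The bar mark points lower-left in the top view and the box's off mark points toward the robot. Next I'll triangulate.

```bash
cat > h.py <<'E'
import numpy as np,cv2
from scipy.spatial.transform import Rotation as R
from bench import arm, cams
def P(c):
    r=cv2.Rodrigues(c["rvec"])[0];return c["K"]@np.c_[r,c["tvec"]]
def tri(c1,p1,c2,p2):
    X=cv2.triangulatePoints(P(c1),P(c2),np.array(p1,float).T,np.array(p2,float).T);return (X[:3]/X[3]).T
def onz(c,p,z):
    M=P(c);H=np.c_[M[:,:2],M[:,2]*z+M[:,3]]
    return np.array([(lambda q:q[:2]/q[2])(np.linalg.solve(H,[u,v,1])) for u,v in p])
def proj(c,X):
    return cv2.projectPoints(np.array(X,float).reshape(-1,3),c["rvec"],c["tvec"],c["K"],None)[0][:,0]
E
python3 - <<'E'
from h import *
np.set_printoptions(precision=1,suppress=True)
T=cams.get_calibration("top");S=cams.get_calibration("scene")
t=lambda x,y:(195+x/2.5,175+y/2.5)
s=lambda x,y:(235+(x-400)/2.5,150+y/2.5)
t2=lambda x,y:(360+x/4.5,240+(y-300)/4.5)
s2=lambda x,y:(245+(x-400)/4.5,100+(y-300)/4.5)
tc=[t(126,58),t(305,93),t(279,235),t(95,199)];sc=[s(538,257),s(471,113),s(599,73),s(671,209)]
X=tri(T,tc,S,sc);print(X,X.mean(0));g=onz(T,tc,64);print(g,g.mean(0))
d=g[0]+g[3]-g[1]-g[2];print("bath yaw",np.arctan2(d[1],d[0]))
# squeegee: lip boundary edge at top z=24: upper edge & lower edge
e=onz(T,[t(107,135),t(292,160),t(107,152),t(290,178)],24);print("bar edges",e)
l=onz(T,[t(197,170),t(288,187)],18);print("lip",l)
b=[t2(35,388),t2(205,347),t2(262,540),t2(90,572)]
print("box top",onz(T,b,60),onz(T,b,60).mean(0))
sb=[s2(538,347),s2(630,413),s2(519,490),s2(427,428)]
print("box S",onz(S,sb,60),onz(S,sb,60).mean(0))
print("ring",onz(T,[t2(160,458)],61),onz(S,[s2(527,413)],61),tri(T,[t2(163,455)],S,[s2(528,403)]))
print("mark",onz(T,[t2(170,467)],104),"print",onz(T,[t2(182,537)],60), "Smarks",onz(S,[s2(572,381)],60),onz(S,[s2(545,373)],104))
E
```

```text
[[ 633.8   22.8   56.9]
 [ 601.2 -163.2   53.5]
 [ 453.2 -135.6   54.9]
 [ 486.6   48.    56.5]] [543.7 -57.   55.5]
[[ 633.1   21.2]
 [ 601.1 -164.4]
 [ 455.9 -138.8]
 [ 486.8   46.1]] [544.2 -59. ]
bath yaw 1.40260266062858
bar edges [[ 558.3   40.9]
 [ 536.8 -155.3]
 [ 540.1   40.1]
 [ 517.8 -153.3]]
lip [[ 524.3  -55.4]
 [ 508.9 -151.8]]
box top [[ 483.7 -292.8]
 [ 509.2 -389. ]
 [ 404.  -415.4]
 [ 384.4 -320.4]] [ 445.3 -354.4]
box S [[ 408.7 -404.9]
 [ 387.8 -322.5]
 [ 486.2 -304. ]
 [ 510.4 -380.7]] [ 448.3 -353. ]
ring [[ 446.9 -360.9]] [[ 447.2 -357.1]] [[ 447.  -358.5   70. ]]
mark [[ 440.2 -352.5]] print [[ 404.4 -371.5]] Smarks [[ 405.6 -366.6]] [[ 440.4 -347.3]]
```

```bash
cat >> h.py <<'E'
def down(yx):  # tool pointing down, tool x at yaw yx
    c,s=np.cos(yx),np.sin(yx);return R.from_matrix(np.array([[c,s,0],[s,-c,0],[0,0,-1.]]))
def delta(p,r=None):
    s=arm.read_state();r0=R.from_quat(s["ee_rot"]);r=r or r0
    return np.round(r0.inv().apply(np.array(p)-s["position"]),1),np.round((r0.inv()*r).as_rotvec(),3)
def st():
    s=arm.read_state();m=R.from_quat(s["ee_rot"]).as_matrix()
    print("t",round(s["clock"],2),s["position"].round(1),"yaw_x",round(np.arctan2(m[1,0],m[0,0]),3),"z",m[:,2].round(3),"q",s["joints"].round(2),"w",round(s["gripper_width"],1),"F",s["contact_force"].round(1))
E
python3 - <<'E'
from h import *
st();print(delta([430,150,250],down(-.6)));print(delta([447,-357,250],down(-.8)))
E
```

```text
t 0.1 [205.8 589.6 223.5] yaw_x -0.336 z [-0.001 -0.002 -1.   ] q [ 1.49  0.39  0.01 -0.   -1.19 -0.26] w 85.4 F [ 0.6 -0.2 -0.4]
(array([356.6, 341.2, -25.8]), array([ 0.002, -0.   ,  0.264]))
(array([539.8, 814.2, -24.9]), array([ 0.002, -0.001,  0.464]))
```

Careful with the scale: shifts go in shares of 75 cm and turns go in shares of pi/2 rad. That gives: 356 mm is 0.4747, 341 mm is 0.4547, 0.264 rad is 0.1681.

```bash
echo '[[0.0533, 0.0533, -0.0347, 0, 0, 0.0318], [0.4747, 0.4547, -0.0347, 0, 0, 0.1681], [0.4747, 0.4547, -0.0347, 0, 0, 0.1681], [0.4747, 0.4547, -0.0347, 0, 0, 0.1681], [0.4747, 0.4547, -0.0347, 0, 0, 0.1681], [0.4747, 0.4547, -0.0347, 0, 0, 0.1681], [0.4747, 0.4547, -0.0347, 0, 0, 0.1681], [0.4747, 0.4547, -0.0347, 0, 0, 0.1681], [0.4747, 0.4547, -0.0347, 0, 0, 0.1681], [0.4747, 0.4547, -0.0347, 0, 0, 0.1681]]' > rows.txt && python3 jog.py rows.txt 60
python3 - <<'E'
from h import *
st();print(delta([447,-357,250],down(-.8)))
E
```

```text
clock: 1.1
position: [429.9, 148.7, 250.5]
ee_rot: [0.955, -0.295, -0.0, -0.0]
contact_force: [0.5, 1.3, 0.8]
gripper_width: 59.7
grasp_force: 0.0
t 1.1 [429.9 148.7 250.5] yaw_x -0.6 z [-0.  0. -1.] q [ 0.69  0.07 -0.34 -0.   -1.16  0.28] w 59.7 F [0.5 1.3 0.8]
(array([2.995e+02, 4.078e+02, 4.000e-01]), array([-0. ,  0. ,  0.2]))
```

To row units: 408 mm is 0.544, 300 mm is 0.4, 0.2 rad is 0.1273.

```bash
echo '[[0.4, 0.544, 0, 0, 0, 0.1273], [0.4, 0.544, 0, 0, 0, 0.1273], [0.4, 0.544, 0, 0, 0, 0.1273], [0.4, 0.544, 0, 0, 0, 0.1273], [0.4, 0.544, 0, 0, 0, 0.1273], [0.4, 0.544, 0, 0, 0, 0.1273], [0.4, 0.544, 0, 0, 0, 0.1273], [0.4, 0.544, 0, 0, 0, 0.1273], [0.4, 0.544, 0, 0, 0, 0.1273], [0.4, 0.544, 0, 0, 0, 0.1273]]' > rows.txt && python3 jog.py rows.txt
echo '[[0.0067, 0.0093, 0, 0, 0, 0], [0.0067, 0.0093, 0, 0, 0, 0], [0.0067, 0.0093, 0, 0, 0, 0]]' > rows.txt && python3 jog.py rows.txt
python3 - <<'E'
from h import *
st();c=cams.get_calibration("wrist");cv2.imwrite("pics/w1.png",cams.get_image("wrist"))
np.save("w1.npy",c,allow_pickle=True);print(proj(c,[[447,-357,104],[447,-357,72],[447,-357,61]]))
E
```

```text
clock: 2.1
position: [446.2, -350.9, 250.1]
ee_rot: [0.921, -0.389, -0.0, -0.0]
contact_force: [1.9, 1.1, 0.5]
gripper_width: 60.0
grasp_force: 0.0
clock: 2.4
position: [444.9, -356.7, 250.1]
ee_rot: [0.921, -0.389, -0.001, -0.0]
contact_force: [0.3, -0.5, -0.5]
gripper_width: 59.8
grasp_force: 0.0
t 2.4 [ 444.9 -356.7  250.1] yaw_x -0.8 z [-0.001  0.001 -1.   ] q [-0.39  0.27 -0.09 -0.   -1.21  1.16] w 59.8 F [ 0.3 -0.5 -0.5]
[[278.64012674 188.82297057]
 [278.72484228 181.41678742]
 [278.75050997 179.17281149]]
```

View pics/w1.png

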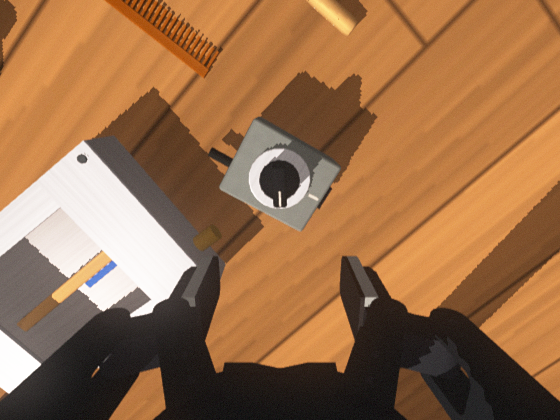

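The wrist view shows the box at (280,180), the dial with its white bar mark at (280,198) and the printed off mark at (313,197). The bar looks nearly in line with tool x. I'll zoom in once to get the angle.

```bash
python3 - <<'E'
import cv2
a=cv2.imread("pics/w1.png")[135:235,220:345]
a=cv2.convertScaleAbs(a,alpha=1.6,beta=20)
cv2.imwrite("pics/w1c.png",cv2.resize(a,None,fx=6,fy=6,interpolation=cv2.INTER_CUBIC))
E
```

```text
(no output)
```

View pics/w1c.png

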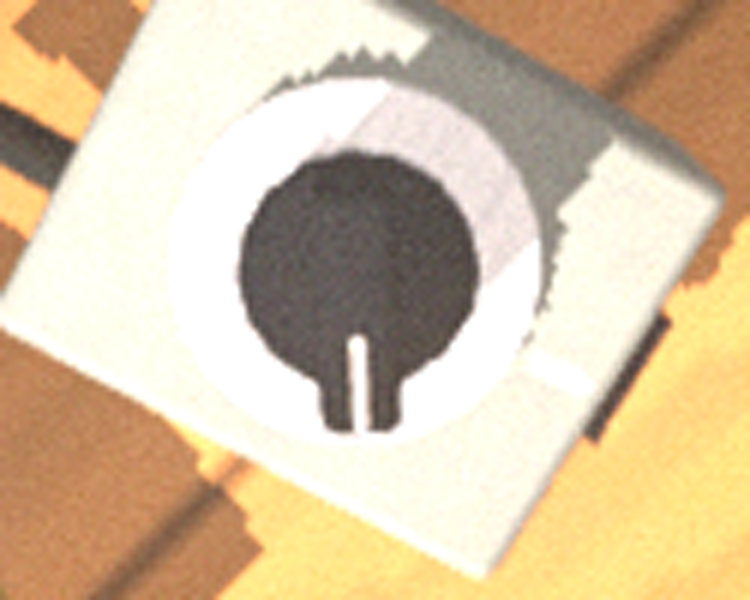

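```bash
python3 - <<'E'
from h import *
np.set_printoptions(precision=2,suppress=True)
c=np.load("w1.npy",allow_pickle=True).item();T=cams.get_calibration("top")
k=lambda x,y:(220+x/6,135+y/6)
D=onz(c,[k(359,268)],72)[0];m=onz(c,[k(357,340),k(362,432)],104);o=onz(c,[k(563,370)],60)[0];rg=onz(c,[k(355,261)],61)[0]
A=lambda v:np.arctan2(v[1],v[0])
print(D,rg,m,"markdir",A(m[1]-m[0]),A(m[1]-D),"off",A(o-D))
b=onz(c,[k(2,325),k(487,577),k(722,195)],60);print("box yaw",A(b[1]-b[2])-np.pi/2, A(b[0]-b[1]),b)
print("tri top/wrist disc", tri(T,[(360+163/4.5,240+155/4.5)],c,[k(359,268)]))
z=94.5;print(delta([D[0],D[1],z],down(-.8)))
E
```

```text
[ 447.48 -359.21] [ 447.2  -357.87] [[ 444.4  -355.53]
 [ 432.82 -344.8 ]] markdir 2.394489674664387 2.3652234484744223 off -2.896457575497932
box yaw 0.26805506128684353 0.26626883147940994 [[ 485.89 -302.92]
 [ 384.7  -330.52]
 [ 407.46 -413.37]]
tri top/wrist disc [[ 447.82 -359.12   72.26]]
(array([  3.9,   0.4, 155.9]), array([-0.,  0.,  0.]))
```

To row units: 156 mm is 0.208, 130 mm is 0.1733, -0.04 rad is -0.0255.

```bash
echo '[[0.0053, 0.0013, 0.0667, 0, 0, -0.0255], [0.0053, 0.0013, 0.1333, 0, 0, -0.0255], [0.0053, 0.0013, 0.1733, 0, 0, -0.0255], [0.0053, 0.0013, 0.208, 0, 0, -0.0255], [0.0053, 0.0013, 0.208, 0, 0, -0.0255], [0.0053, 0.0013, 0.208, 0, 0, -0.0255]]' > rows.txt && python3 jog.py rows.txt
echo '[[0, 0, 0, 0, 0, 0], [0, 0, 0, 0, 0, 0], [0, 0, 0, 0, 0, 0], [0, 0, 0, 0, 0, 0], [0, 0, 0, 0, 0, 0], [0, 0, 0, 0, 0, 0]]' > rows.txt && python3 jog.py rows.txt 0
python3 -c 'from h import *;st()'
```

```text
clock: 3.05
position: [448.1, -360.2, 95.5]
ee_rot: [0.929, -0.37, 0.0, 0.0]
contact_force: [0.5, -0.2, 0.3]
gripper_width: 60.4
grasp_force: 0.0
clock: 3.65
position: [448.9, -360.4, 96.2]
ee_rot: [0.929, -0.371, 0.002, -0.001]
contact_force: [3.0, 5.6, 4.7]
gripper_width: 9.3
grasp_force: 58.7
t 3.65 [ 448.9 -360.4   96.2] yaw_x -0.759 z [ 0.004 -0.    -1.   ] q [-0.4   0.42 -0.29 -0.   -0.86  1.21] w 9.3 F [3.  5.6 4.7]
```

To row units: -0.92 rad is -0.5857.

```bash
echo '[[0, 0, 0, 0, 0, -0.0764], [0, 0, 0, 0, 0, -0.1528], [0, 0, 0, 0, 0, -0.2292], [0, 0, 0, 0, 0, -0.3056], [0, 0, 0, 0, 0, -0.382], [0, 0, 0, 0, 0, -0.4584], [0, 0, 0, 0, 0, -0.5348], [0, 0, 0, 0, 0, -0.5857], [0, 0, 0, 0, 0, -0.5857]]' > rows.txt && python3 jog.py rows.txt
python3 -c 'from h import *;st();print(arm.read_state()["wrist_torque"])'
echo '[[0, 0, 0, 0, 0, -0.0318], [0, 0, 0, 0, 0, -0.0573], [0, 0, 0, 0, 0, -0.07], [0, 0, 0, 0, 0, -0.0828], [0, 0, 0, 0, 0, -0.0828]]' > rows.txt && python3 jog.py rows.txt
python3 -c 'from h import *;st();print(arm.read_state()["wrist_torque"])'
```

```text
clock: 4.55
position: [449.4, -358.9, 96.2]
ee_rot: [0.997, 0.081, 0.002, -0.001]
contact_force: [3.8, 11.3, 6.0]
gripper_width: 9.2
grasp_force: 59.6
t 4.55 [ 449.4 -358.9   96.2] yaw_x 0.162 z [ 0.005  0.002 -1.   ] q [-0.39  0.42 -0.29 -0.   -0.86  2.13] w 9.2 F [ 3.8 11.3  6. ]
[ 3.42678364 -1.05019026  0.02279013]
clock: 5.05
position: [449.4, -358.7, 96.2]
ee_rot: [0.989, 0.145, 0.002, -0.001]
contact_force: [3.5, 12.3, 7.8]
gripper_width: 9.5
grasp_force: 60.3
t 5.05 [ 449.4 -358.7   96.2] yaw_x 0.29 z [ 0.004  0.002 -1.   ] q [-0.39  0.42 -0.29 -0.   -0.86  2.26] w 9.5 F [ 3.5 12.3  7.8]
[ 3.60328214 -1.05004124 -0.11122341]
```

To row units: -0.06 rad is -0.0382.

```bash
echo '[[0, 0, 0, 0, 0, -0.0191], [0, 0, 0, 0, 0, -0.0382], [0, 0, 0, 0, 0, -0.0382]]' > rows.txt && python3 jog.py rows.txt
python3 -c 'from h import *;st();print(arm.read_state()["wrist_torque"])'
```

```text
clock: 5.35
position: [449.4, -358.7, 96.2]
ee_rot: [0.985, 0.174, 0.003, -0.001]
contact_force: [3.3, 12.2, 6.9]
gripper_width: 9.8
grasp_force: 60.8
t 5.35 [ 449.4 -358.7   96.2] yaw_x 0.349 z [ 0.005  0.002 -1.   ] q [-0.39  0.42 -0.29 -0.01 -0.86  2.32] w 9.8 F [ 3.3 12.2  6.9]
[ 3.66435879 -1.08972676 -0.4084935 ]
```

To row units: 0.05 rad is 0.0318.

```bash
echo '[[0, 0, 0, 0, 0, 0.0318], [0, 0, 0, 0, 0, 0.0318]]' > rows.txt && python3 jog.py rows.txt 
echo '[[0, 0, 0, 0, 0, 0], [0, 0, 0, 0, 0, 0], [0, 0, 0, 0, 0, 0], [0, 0, 0, 0, 0, 0], [0, 0, 0, 0, 0, 0]]' > rows.txt && python3 jog.py rows.txt 60
echo '[[0, 0, -0.0267, 0, 0, 0], [0, 0, -0.08, 0, 0, 0], [0, 0, -0.1467, 0, 0, 0], [0, 0, -0.2067, 0, 0, 0], [0, 0, -0.2067, 0, 0, 0], [0, 0, -0.2067, 0, 0, 0]]' > rows.txt && python3 jog.py rows.txt 
python3 - <<'E'
from h import *
st();c=cams.get_calibration("wrist");im=cams.get_image("wrist");np.save("w2.npy",c,allow_pickle=True)
x,y=proj(c,[[447.5,-359,72]])[0];x,y=int(x)-60,int(y)-50;print(x,y)
cv2.imwrite("pics/w2.png",cv2.resize(cv2.convertScaleAbs(im[y:y+100,x:x+120],alpha=1.5,beta=20),None,fx=5,fy=5,interpolation=cv2.INTER_CUBIC))
E
```

```text
clock: 5.55
position: [449.4, -358.7, 96.2]
ee_rot: [0.989, 0.149, 0.002, -0.001]
contact_force: [4.0, 12.0, 6.9]
gripper_width: 9.4
grasp_force: 60.0
clock: 6.05
position: [447.1, -361.2, 94.4]
ee_rot: [0.989, 0.149, -0.0, 0.0]
contact_force: [-0.5, 0.1, -0.3]
gripper_width: 60.1
grasp_force: 0.0
clock: 6.65
position: [447.6, -361.1, 250.8]
ee_rot: [0.989, 0.149, 0.001, 0.001]
contact_force: [-0.2, 0.0, -0.9]
gripper_width: 59.9
grasp_force: 0.0
t 6.65 [ 447.6 -361.1  250.8] yaw_x 0.3 z [ 0.003 -0.001 -1.   ] q [-0.4   0.28 -0.08 -0.   -1.21  2.27] w 59.9 F [-0.2  0.  -0.9]
217 133
```

View pics/w2.png

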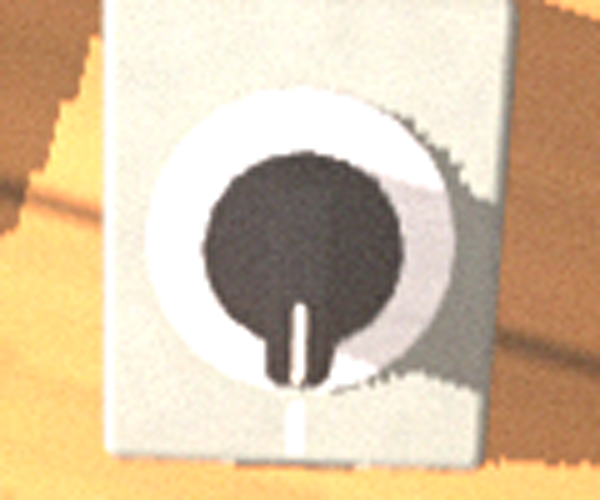

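The bar mark now lines up exactly with the printed off mark at (297,400), so the dial is off. Next is a hover over the squeegee's handle.

```bash
python3 - <<'E'
from h import *
print(delta([544,-3,240],down(-1.68)))
E
```

```text
(array([ 198.4, -313.1,    9.3]), array([-1.00e-03,  1.00e-03,  1.98e+00]))
```

To row units: -313 mm is -0.4173, 198 mm is 0.264, 1.5 rad is 0.9549.

```bash
echo '[[0.264, -0.4173, 0.012, 0, 0, 0.0955], [0.264, -0.4173, 0.012, 0, 0, 0.191], [0.264, -0.4173, 0.012, 0, 0, 0.2865], [0.264, -0.4173, 0.012, 0, 0, 0.382], [0.264, -0.4173, 0.012, 0, 0, 0.4775], [0.264, -0.4173, 0.012, 0, 0, 0.573], [0.264, -0.4173, 0.012, 0, 0, 0.6685], [0.264, -0.4173, 0.012, 0, 0, 0.7639], [0.264, -0.4173, 0.012, 0, 0, 0.8594], [0.264, -0.4173, 0.012, 0, 0, 0.9549]]' > rows.txt && python3 jog.py rows.txt >/dev/null
echo '[[0, 0, 0, 0, 0, 0.0955], [0, 0, 0, 0, 0, 0.191], [0, 0, 0, 0, 0, 0.2865], [0, 0, 0, 0, 0, 0.3056], [0, 0, 0, 0, 0, 0.3056], [0, 0, 0, 0, 0, 0.3056]]' > rows.txt && python3 jog.py rows.txt 45
python3 - <<'E'
from h import *
st();c=cams.get_calibration("wrist");im=cams.get_image("wrist");np.save("w3.npy",c,allow_pickle=True)
cv2.imwrite("pics/w3.png",cv2.resize(im[:400],(784,560),interpolation=cv2.INTER_CUBIC))
E
```

```text
clock: 8.3
position: [543.3, -3.5, 239.2]
ee_rot: [0.71, -0.705, -0.001, 0.001]
contact_force: [0.1, -0.1, 0.1]
gripper_width: 44.9
grasp_force: 0.0
t 8.3 [543.3  -3.5 239.2] yaw_x -1.564 z [-0.003 -0.001 -1.   ] q [ 0.29  0.24 -0.17 -0.   -1.17 -0.28] w 44.9 F [ 0.1 -0.1  0.1]
```

View pics/w3.png

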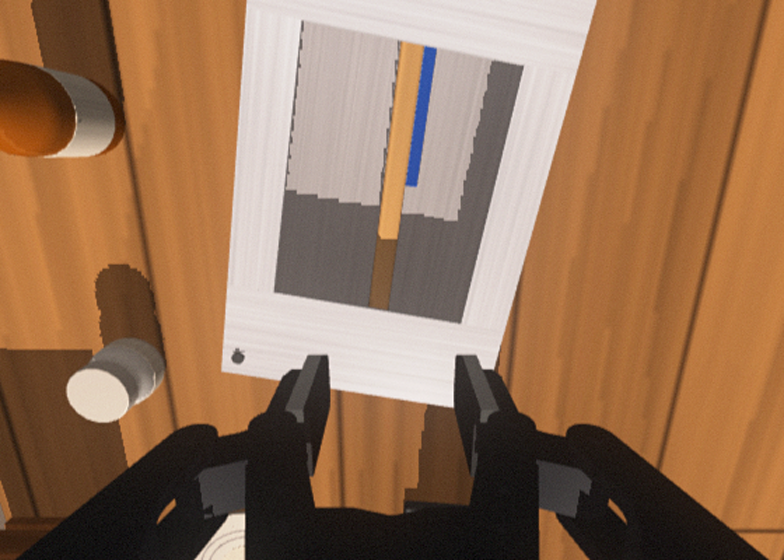

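The wrist view (1.4x) shows the bar running from (413,43) to (379,308), with the lip end at (405..418,186). The opening corners are at (302,20), (523,65), (462,323) and (275,292).

```bash
python3 - <<'E'
from h import *
np.set_printoptions(precision=1,suppress=True)
c=np.load("w3.npy",allow_pickle=True).item();T=cams.get_calibration("top")
t=lambda x,y:(195+x/2.5,175+y/2.5);k=lambda *a:[(x/1.4,y/1.4) for x,y in a]
g=onz(c,k((302,20),(523,65),(462,323),(275,292)),64);print(g,g.mean(0))
d=g[2]+g[3]-g[0]-g[1];bx=d/np.hypot(*d);print("bath yaw",np.arctan2(d[1],d[0]))
e=onz(c,k((403,42),(369,306),(424,45),(389,310)),24);print(e)
a,b=(e[0]+e[2])/2,(e[1]+e[3])/2;u=(b-a)/np.hypot(*(b-a));print("sq yaw",np.arctan2(u[1],u[0]))
l=onz(c,k((405,186),(418,187)),17.5);print("lip",l);o=a+u*((l.mean(0)-a)@u+4);print("origin",o,"rel bath",(o-g.mean(0))@bx,np.cross(bx,o-g.mean(0)))
print("tri lip corner, opening",tri(T,[t(197,166),t(126,58),t(95,199)],c,k((405,186),(275,292),(462,323))))
p=o+50*u;print("grip",p,delta([*p,110],down(np.arctan2(-u[1],-u[0]))))
E
```

```text
[[ 602.3 -161.7]
 [ 455.5 -136.3]
 [ 486.    50. ]
 [ 633.6   24.9]] [544.3 -55.8]
bath yaw 1.4065881473185353
[[ 535.2 -157.9]
 [ 562.2   50.4]
 [ 519.6 -156. ]
 [ 544.5   54.1]]
sq yaw 1.447460455303241
lip [[531.8 -53.1]
 [521.  -52.4]]
origin [540.6 -50.5] rel bath 4.595623560440362 4.523769615182329
tri lip corner, opening [[530.6 -54.1   6.4]
 [629.4  19.9  79.3]
 [486.6  45.8  72.4]]
grip [546.8  -0.9] (array([ -2.7,  -3.6, 129.5]), array([ 0. , -0. ,  0.1]))<stdin>:9: DeprecationWarning: Arrays of 2-dimensional vectors are deprecated. Use arrays of 3-dimensional vectors instead. (deprecated in NumPy 2.0)
```

To row units: 211 mm is 0.2813, 205 mm is 0.2733, 0.1 rad is 0.0637.

```bash
echo '[[-0.0027, -0.004, 0.0667, 0, 0, 0.0573], [-0.0027, -0.004, 0.1333, 0, 0, 0.0637], [-0.0027, -0.004, 0.172, 0, 0, 0.0637], [-0.0027, -0.004, 0.2133, 0, 0, 0.0637], [-0.0027, -0.004, 0.2467, 0, 0, 0.0637], [-0.0027, -0.004, 0.2733, 0, 0, 0.0637], [-0.0027, -0.004, 0.2813, 0, 0, 0.0637], [-0.0027, -0.004, 0.2813, 0, 0, 0.0637]]' > rows.txt && python3 jog.py rows.txt 
python3 - <<'E'
from h import *
st();print(delta([546,-2,26],down(1.45-np.pi)))
E
```

```text
clock: 9.15
position: [546.4, -1.5, 28.7]
ee_rot: [-0.673, 0.739, 0.0, -0.001]
contact_force: [0.5, -0.2, 0.2]
gripper_width: 45.2
grasp_force: 0.0
t 9.15 [546.4  -1.5  28.7] yaw_x -1.664 z [-0.002 -0.001 -1.   ] q [ 0.29  0.48 -0.42  0.   -0.68 -0.39] w 45.2 F [ 0.5 -0.2  0.2]
(array([0.5, 0.4, 2.7]), array([ 0.002, -0.001,  0.027]))
```

To row units: 2.5 mm is 0.0033, 0.025 rad is 0.0159.

```bash
echo '[[0, 0, 0.0033, 0, 0, 0.0159], [0, 0, 0.0033, 0, 0, 0.0159]]' > rows.txt && python3 jog.py rows.txt 
echo '[[0, 0, 0, 0, 0, 0], [0, 0, 0, 0, 0, 0], [0, 0, 0, 0, 0, 0], [0, 0, 0, 0, 0, 0], [0, 0, 0, 0, 0, 0]]' > rows.txt && python3 jog.py rows.txt 0
python3 -c 'from h import *;st()'
```

```text
clock: 9.35
position: [547.6, -1.2, 27.9]
ee_rot: [-0.664, 0.748, -0.0, 0.001]
contact_force: [0.8, 0.6, 0.4]
gripper_width: 44.9
grasp_force: 0.0
clock: 9.85
position: [546.9, -1.3, 27.1]
ee_rot: [-0.664, 0.748, -0.0, 0.0]
contact_force: [-0.3, 0.0, -0.1]
gripper_width: 0.2
grasp_force: 0.0
t 9.85 [546.9  -1.3  27.1] yaw_x -1.689 z [ 0.  0. -1.] q [ 0.29  0.48 -0.42  0.   -0.67 -0.41] w 0.2 F [-0.3  0.  -0.1]
```

The fingers closed to 0.2 mm, so the grasp missed the bar. I'll look before moving on.

```bash
python3 - <<'E'
from h import *
w=cams.get_image("wrist");s=cams.get_image("scene");c=cams.get_calibration("wrist");np.save("w4.npy",c,allow_pickle=True)
o=np.zeros((600,800,3),np.uint8)
o[:300,:400]=cv2.resize(w,(400,300));o[:600,410:800]=cv2.resize(s[140:320,220:337],(390,600),interpolation=cv2.INTER_CUBIC)
o[300:600,:400]=cv2.resize(cv2.convertScaleAbs(w[150:330,160:400],alpha=1.5,beta=30),(400,300),interpolation=cv2.INTER_CUBIC)
cv2.imwrite("pics/m.png",o)
E
```

```text
(no output)
```

View pics/m.png

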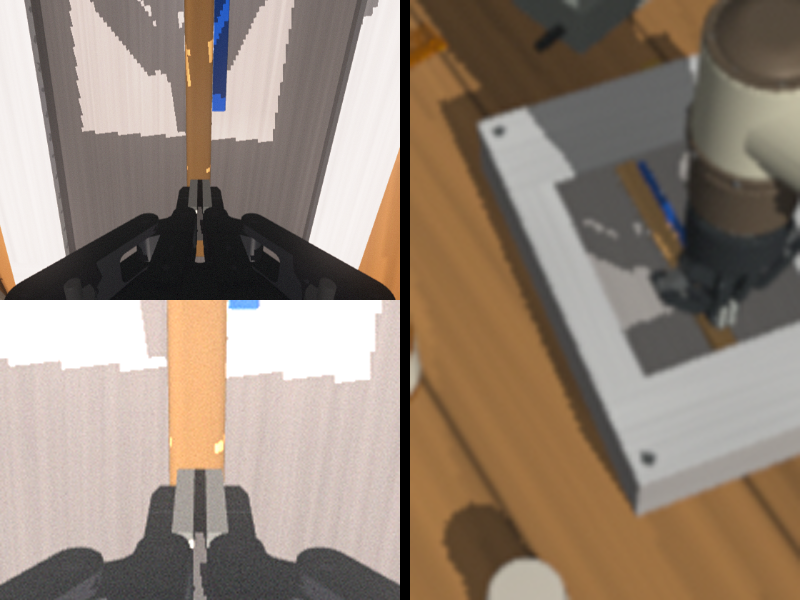

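The fingers closed centred over the bar, with the pad tips at wrist pixel (280,252) and the bar still under them. I'll work out where the tips actually are in height.

```bash
python3 - <<'E'
from h import *
np.set_printoptions(precision=1,suppress=True)
c=np.load("w4.npy",allow_pickle=True).item();s=arm.read_state();r=R.from_quat(s["ee_rot"])
st()
for x in(-11,0,11):
  print(x,[(d,proj(c,s["position"]+r.apply([x,0,d]))[0].round(0)) for d in(-10,0,5,10,17)])
# bar width vs height: edges crop (167,470),(226,470) -> px ; at row 432
px=[(160+x*.6,150+(y-300)*.6) for x,y in((168,420),(226,420))]
for z in(10,15,20,24,30,35):
  g=onz(c,px,z);print(z,g.ravel(),np.hypot(*(g[0]-g[1])))
Cw=-cv2.Rodrigues(c["rvec"])[0].T@c["tvec"];print("cam",Cw)
E
```

```text
t 9.95 [546.9  -1.4  27. ] yaw_x -1.69 z [ 0.  0. -1.] q [ 0.3  0.5 -0.4 -0.  -0.7 -0.4] w 0.2 F [-1.3 -0.3  0.8]
-11 [(-10, array([279., 288.])), (0, array([279., 278.])), (5, array([279., 274.])), (10, array([279., 269.])), (17, array([279., 263.]))]
0 [(-10, array([279., 269.])), (0, array([279., 260.])), (5, array([279., 256.])), (10, array([279., 252.])), (17, array([279., 246.]))]
11 [(-10, array([279., 249.])), (0, array([279., 241.])), (5, array([279., 237.])), (10, array([279., 234.])), (17, array([279., 229.]))]
10 [555.5 -17.7 535.9 -15.4] 19.800682783571208
15 [555.  -19.5 535.9 -17.2] 19.20587238298585
20 [554.5 -21.3 536.  -19.1] 18.61106198240049
24 [554.  -22.8 536.  -20.6] 18.13521366193218
30 [553.4 -24.9 536.1 -22.9] 17.421441181229657
35 [552.8 -26.7 536.1 -24.8] 16.8266307806443
cam [537.6 -77.9 176.4]
```

The bar top is at 24 mm as stated, but the fingertips sit higher than I assumed and closed just above it. I'll open slightly and lower in small force-checked steps.

To row units: -2 mm is -0.0027.

```bash
echo '[[0, 0, -0.0027, 0, 0, 0], [0, 0, -0.0027, 0, 0, 0], [0, 0, -0.0027, 0, 0, 0], [0, 0, -0.0027, 0, 0, 0]]' > rows.txt && python3 jog.py rows.txt 30 | tail -3
for i in 1; do echo '[[0, 0, 0.0027, 0, 0, 0], [0, 0, 0.0053, 0, 0, 0], [0, 0, 0.0053, 0, 0, 0]]' > rows.txt && python3 jog.py rows.txt | grep -E "posi|force:|width"; done
echo '[[0, 0, 0.0013, 0, 0, 0], [0, 0, 0.0027, 0, 0, 0], [0, 0, 0.0027, 0, 0, 0]]' > rows.txt && python3 jog.py rows.txt | grep -E "posi|contact|width"
echo '[[0, 0, 0.0013, 0, 0, 0], [0, 0, 0.0027, 0, 0, 0], [0, 0, 0.0027, 0, 0, 0]]' > rows.txt && python3 jog.py rows.txt | grep -E "posi|contact|width"
```

```text
contact_force: [-0.5, -0.2, 0.5]
gripper_width: 29.8
grasp_force: 0.0
position: [546.6, -1.4, 24.6]
contact_force: [-0.8, 0.1, -0.0]
gripper_width: 30.1
grasp_force: 0.0
position: [546.8, -1.4, 22.9]
contact_force: [0.4, 0.4, 0.1]
gripper_width: 30.3
position: [546.7, -1.4, 20.8]
contact_force: [-1.1, 0.5, 0.1]
gripper_width: 29.9
```

To row units: 2 mm is 0.0027, 1 mm is 0.0013.

```bash
echo '[[0, 0, 0.0013, 0, 0, 0], [0, 0, 0.0027, 0, 0, 0], [0, 0, 0.0027, 0, 0, 0]]' > rows.txt && python3 jog.py rows.txt | grep -E "posi|contact|width"
echo '[[0, 0, 0, 0, 0, 0], [0, 0, 0, 0, 0, 0], [0, 0, 0, 0, 0, 0], [0, 0, 0, 0, 0, 0]]' > rows.txt && python3 jog.py rows.txt 0
```

```text
position: [546.8, -1.4, 18.8]
contact_force: [-0.4, 0.2, 0.7]
gripper_width: 30.4
clock: 11.95
position: [546.9, -1.4, 19.0]
ee_rot: [-0.664, 0.748, -0.0, 0.0]
contact_force: [0.2, 0.1, -0.7]
gripper_width: 0.1
grasp_force: 0.0
```

Still above the bar, so the tips must sit a few mm behind the nominal TCP. That also explains the 9.3 mm reading on the dial bar. I'll move 20 mm toward the middle for body clearance and keep probing downward.

Careful with the scale: shifts go in shares of 75 cm and turns go in shares of pi/2 rad. That gives: 20 mm is 0.0267, 10 mm is 0.0133.

```bash
echo '[[0, 0, -0.0027, 0, 0, 0], [0, 0, -0.0027, 0, 0, 0], [0.0133, 0, -0.0027, 0, 0, 0], [0.0267, 0, -0.0027, 0, 0, 0], [0.0267, 0, -0.0027, 0, 0, 0]]' > rows.txt && python3 jog.py rows.txt 32 | tail -3
echo '[[0, 0, 0.0027, 0, 0, 0], [0, 0, 0.0053, 0, 0, 0], [0, 0, 0.0053, 0, 0, 0]]' > rows.txt && python3 jog.py rows.txt | grep -E "posi|contact|width"
echo '[[0, 0, 0.0027, 0, 0, 0], [0, 0, 0.004, 0, 0, 0], [0, 0, 0.004, 0, 0, 0]]' > rows.txt && python3 jog.py rows.txt | grep -E "posi|contact|width"
python3 - <<'E'
from h import *
w=cams.get_image("wrist");c=cams.get_calibration("wrist");s=arm.read_state();r=R.from_quat(s["ee_rot"]);st()
print(delta([0,0,0])[0]*0)
for x in (-11,11):
  for y in (-16,16):
    print(x,y,[proj(c,s["position"]+r.apply([x,y,d]))[0].round(0) for d in(-10,-5,0,17)])
o=np.zeros((600,800,3),np.uint8)
o[:600,:800]=cv2.resize(cv2.convertScaleAbs(w[120:330,140:420],alpha=1.3,beta=25),(800,600),interpolation=cv2.INTER_CUBIC)
cv2.imwrite("pics/m2.png",o)
E
```

```text
contact_force: [-0.2, 1.1, -0.2]
gripper_width: 32.1
grasp_force: 0.0
position: [544.3, -21.2, 16.6]
contact_force: [0.1, -0.7, -0.2]
gripper_width: 32.4
position: [544.4, -21.1, 13.8]
contact_force: [0.1, -0.4, 0.3]
gripper_width: 32.0
t 13.1 [544.5 -21.1  13.9] yaw_x -1.689 z [-0. -0. -1.] q [ 0.26  0.5  -0.43 -0.   -0.64 -0.38] w 32.2 F [0.4 0.1 0.2]
[0. 0. 0.]
-11 -16 [array([248., 288.]), array([249., 283.]), array([250., 278.]), array([252., 263.])]
-11 16 [array([311., 288.]), array([310., 283.]), array([309., 278.]), array([306., 263.])]
11 -16 [array([247., 249.]), array([248., 245.]), array([249., 241.]), array([251., 229.])]
11 16 [array([312., 249.]), array([311., 245.]), array([310., 241.]), array([307., 229.])]
```

View pics/m2.png

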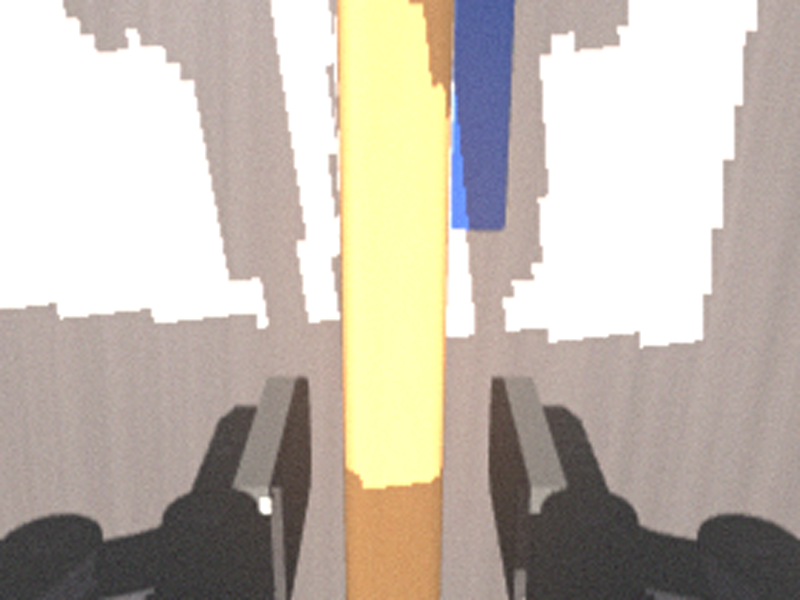

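The pads straddle the bar centrally, and the tips, about (248,252) and (311,252), still look at or above its top. I'll continue down.

To row units: 4 mm is 0.0053, 2 mm is 0.0027.

```bash
echo '[[0, 0, 0.0027, 0, 0, 0], [0, 0, 0.0053, 0, 0, 0], [0, 0, 0.0053, 0, 0, 0]]' > rows.txt && python3 jog.py rows.txt | grep -E "posi|contact|width"
echo '[[0, 0, 0.0027, 0, 0, 0], [0, 0, 0.0053, 0, 0, 0], [0, 0, 0.0053, 0, 0, 0]]' > rows.txt && python3 jog.py rows.txt | grep -E "posi|contact|width"
echo '[[0, 0, 0, 0, 0, 0], [0, 0, 0, 0, 0, 0], [0, 0, 0, 0, 0, 0], [0, 0, 0, 0, 0, 0]]' > rows.txt && python3 jog.py rows.txt 0
```

```text
position: [544.2, -21.2, 9.7]
contact_force: [0.5, -0.4, 0.2]
gripper_width: 31.8
position: [544.3, -21.3, 5.7]
contact_force: [-0.0, -0.5, 0.2]
gripper_width: 31.8
clock: 14.1
position: [544.7, -21.2, 6.2]
ee_rot: [-0.664, 0.748, -0.0, 0.0]
contact_force: [-0.5, 1.1, 1.3]
gripper_width: 16.5
grasp_force: 61.5
```

It grips now at 16.5 mm, probably shallow, so I'll seat it about 4 mm deeper.

To row units: 4 mm is 0.0053, 2 mm is 0.0027.

```bash
echo '[[0, 0, 0, 0, 0, 0], [0, 0, 0, 0, 0, 0], [0, 0, 0, 0, 0, 0], [0, 0, 0.0027, 0, 0, 0], [0, 0, 0.0053, 0, 0, 0], [0, 0, 0.0053, 0, 0, 0]]' > rows.txt && python3 jog.py rows.txt 30| grep -E "posi|contact|width"
echo '[[0, 0, 0, 0, 0, 0], [0, 0, 0, 0, 0, 0], [0, 0, 0, 0, 0, 0], [0, 0, 0, 0, 0, 0], [0, 0, 0, 0, 0, 0]]' > rows.txt && python3 jog.py rows.txt 0
echo '[[0, 0, -0.0027, 0, 0, 0], [0, 0, -0.0053, 0, 0, 0], [0, 0, -0.008, 0, 0, 0], [0, 0, -0.008, 0, 0, 0]]' > rows.txt && python3 jog.py rows.txt
```

```text
position: [544.2, -21.3, 1.6]
contact_force: [0.1, -0.7, -0.7]
gripper_width: 29.9
clock: 15.2
position: [544.6, -21.2, 2.1]
ee_rot: [-0.664, 0.748, -0.0, 0.0]
contact_force: [0.1, 0.5, 1.2]
gripper_width: 16.3
grasp_force: 61.1
clock: 15.6
position: [544.7, -21.2, 8.4]
ee_rot: [-0.664, 0.748, -0.0, 0.0]
contact_force: [-0.0, -0.8, -0.3]
gripper_width: 16.3
grasp_force: 61.0
```

Gripped at s≈30, lifted 6 mm. Now I'll shift toward the head end, then begin tilting.

```bash
echo '[[0.02, 0, 0, 0, 0, 0], [0.04, 0, 0, 0, 0, 0], [0.0507, 0, 0, 0, 0, 0], [0.0507, 0, 0, 0, 0, 0]]' > rows.txt && python3 jog.py rows.txt | grep -E "posi|contact|width"
echo '[[0, 0, -0.0093, 0, -0.0318, 0], [0.0004, 0, -0.02, 0, -0.0637, 0], [0.0013, 0, -0.0293, 0, -0.0955, 0], [0.0029, 0, -0.04, 0, -0.1273, 0], [0.0049, 0, -0.0493, 0, -0.1592, 0], [0.0049, 0, -0.0493, 0, -0.1592, 0], [0.0049, 0, -0.0493, 0, -0.1592, 0]]' > rows.txt && python3 jog.py rows.txt
python3 -c 'from h import *;st()'
```

```text
position: [539.5, -60.6, 7.9]
contact_force: [0.4, 0.3, -0.8]
gripper_width: 16.4
clock: 16.7
position: [539.5, -63.0, 44.9]
ee_rot: [-0.658, 0.742, 0.082, 0.093]
contact_force: [-1.0, 0.1, 0.0]
gripper_width: 16.8
grasp_force: 60.9
t 16.7 [539.5 -63.   44.9] yaw_x -1.691 z [ 0.029  0.245 -0.969] q [ 0.02  0.47 -0.28 -0.34 -0.82  0.09] w 16.8 F [-1.   0.1  0. ]
```

To row units: -30 mm is -0.04, -24 mm is -0.032, -0.25 rad is -0.1592.

```bash
echo '[[-0.0067, 0, -0.008, 0, -0.0318, 0], [-0.0133, 0, -0.016, 0, -0.0637, 0], [-0.02, 0, -0.024, 0, -0.0955, 0], [-0.0253, 0, -0.032, 0, -0.1273, 0], [-0.0307, 0, -0.04, 0, -0.1592, 0], [-0.0307, 0, -0.04, 0, -0.1592, 0], [-0.0307, 0, -0.04, 0, -0.1592, 0]]' > rows.txt && python3 jog.py rows.txt
python3 - <<'E'
from h import *
st();s=arm.read_state();r=R.from_quat(s["ee_rot"]);b=np.array([np.cos(1.405),np.sin(1.405),0])
for n,v in dict(headlow=[150,0,-4],headup=[150,0,-22],handlow=[-90,0,-4],handup=[-90,0,-22]).items():
    p=s["position"]+r.apply(v);print(n,p.round(1),"bath x",((p-[544.3,-57,0])@b).round(1))
w=cams.get_image("wrist");cv2.imwrite("pics/t1.png",w)
for v in(120,180,230):print([w[v,u].tolist() for u in(250,262,270,280,290,298,310)])
E
```

```text
clock: 17.4
position: [540.8, -47.6, 79.0]
ee_rot: [-0.643, 0.725, 0.164, 0.184]
contact_force: [-0.3, 0.1, -0.6]
gripper_width: 16.5
grasp_force: 60.9
t 17.4 [540.8 -47.6  79. ] yaw_x -1.69 z [ 0.055  0.475 -0.878] q [-0.11  0.46 -0.16 -0.59 -1.03  0.33] w 16.5 F [-0.3  0.1 -0.6]
headlow [ 525.  -180.3   10.9] bath x -124.8
headup [ 524.  -188.9   26.7] bath x -133.4
handlow [550.   29.  125.6] bath x 85.7
handup [549.   20.4 141.4] bath x 77.1
[[212, 221, 231], [80, 126, 175], [77, 123, 174], [77, 123, 173], [66, 104, 140], [66, 93, 131], [105, 63, 51]]
[[228, 233, 242], [80, 123, 168], [75, 121, 173], [77, 123, 172], [64, 101, 139], [54, 85, 120], [98, 58, 51]]
[[94, 97, 108], [68, 113, 157], [76, 125, 174], [74, 125, 177], [58, 94, 136], [54, 88, 122], [93, 97, 112]]
```

The bar is in the hand: wood shows at columns 260–300 throughout. Upper edge crossing is about 23 mm clear of the cover edge. Drawing it out along its axis now.

To row units: -80 mm is -0.1067, -60 mm is -0.08.

```bash
echo '[[-0.0267, 0, 0, 0, 0, 0], [-0.0533, 0, 0, 0, 0, 0], [-0.08, 0, 0, 0, 0, 0], [-0.1067, 0, 0, 0, 0, 0], [-0.1067, 0, 0, 0, 0, 0]]' > rows.txt && python3 jog.py rows.txt  | grep -E "posi|contact|width"
echo '[[-0.0267, 0, 0, 0, 0, 0], [-0.0533, 0, 0, 0, 0, 0], [-0.08, 0, 0, 0, 0, 0], [-0.1067, 0, 0, 0, 0, 0], [-0.1067, 0, 0, 0, 0, 0]]' > rows.txt && python3 jog.py rows.txt | grep -E "posi|contact|width"
python3 - <<'E'
from h import *
st();s=arm.read_state();r=R.from_quat(s["ee_rot"]);b=np.array([np.cos(1.405),np.sin(1.405),0])
for n,v in dict(headlow=[150,0,-4],headup=[150,0,-22],handlow=[-90,0,-4]).items():
    p=s["position"]+r.apply(v);print(n,p.round(1),"bath x",((p-[544.3,-57,0])@b).round(1))
print(delta(s["position"]+[0,0,90]),delta(s["position"]+[-20,-60,90]))
E
```

```text
position: [549.9, 24.1, 119.2]
contact_force: [-0.1, -0.3, -0.2]
gripper_width: 16.5
position: [558.2, 93.1, 157.2]
contact_force: [-0.0, 0.4, -0.9]
gripper_width: 16.2
t 18.45 [558.2  93.1 157.2] yaw_x -1.686 z [ 0.057  0.476 -0.878] q [ 0.16  0.34 -0.13 -0.57 -1.03  0.01] w 16.2 F [-0.   0.4 -0.9]
headlow [542.8 -39.6  88.8] bath x 16.9
headup [541.8 -48.2 104.6] bath x 8.3
handlow [567.  169.7 203.8] bath x 227.3
(array([-43.1,  -0.2, -79. ]), array([0., 0., 0.])) (array([  11.2,   12.8, -108.7]), array([0., 0., 0.]))
```

Head clear of the cover (about 89 mm); now straight up by 90 mm, and settle.

To row units: -79 mm is -0.1053, -52 mm is -0.0693.

```bash
echo '[[-0.0187, 0, -0.0347, 0, 0, 0], [-0.0373, 0, -0.0693, 0, 0, 0], [-0.0573, 0, -0.1053, 0, 0, 0], [-0.0573, 0, -0.1053, 0, 0, 0], [-0.0573, 0, -0.1053, 0, 0, 0], [-0.0573, 0, -0.1053, 0, 0, 0], [-0.0573, 0, -0.1053, 0, 0, 0], [-0.0573, 0, -0.1053, 0, 0, 0]]' > rows.txt && python3 jog.py rows.txt
python3 - <<'E'
from h import *
st();s=arm.read_state();r=R.from_quat(s["ee_rot"])
for v in([150,0,-4],[-90,0,-4]):print((s["position"]+r.apply(v)).round(1))
o=np.zeros((420,800,3),np.uint8)
o[:300,:400]=cv2.resize(cams.get_image("top"),(400,300));o[:300,400:]=cv2.resize(cams.get_image("scene"),(400,300))
cv2.imwrite("pics/f.png",o[:300])
for n in("top","scene"):print(n,(proj(cams.get_calibration(n),[s["position"]+r.apply(v) for v in([150,0,-13],[-90,0,-13])])/1.4).round(0).tolist())
E
```

```text
clock: 19.25
position: [557.5, 91.3, 245.1]
ee_rot: [-0.643, 0.725, 0.165, 0.184]
contact_force: [-0.4, 0.1, -0.5]
gripper_width: 16.3
grasp_force: 60.9
t 19.25 [557.5  91.3 245.1] yaw_x -1.691 z [ 0.055  0.476 -0.878] q [ 0.16  0.26 -0.03 -0.52 -1.19 -0.11] w 16.3 F [-0.4  0.1 -0.5]
[541.6 -41.4 176.8]
[566.8 167.8 291.7]
top [[193.0, 162.0], [116.0, 144.0]]
scene [[221.0, 135.0], [260.0, 169.0]]
```

View pics/f.png

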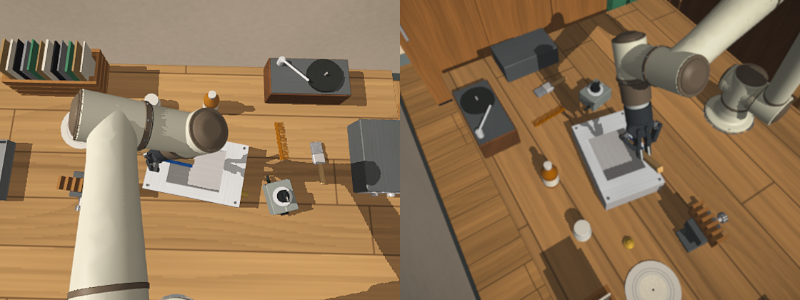

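The squeegee hangs in the gripper above the bath. Its head is at (190,163) in the top view, where I predicted it, and its lowest point is about 177 mm against 114 needed. The opening is empty and the other things look unmoved.

```bash
echo '[[0, 0, 0, 0, 0, 0], [0, 0, 0, 0, 0, 0], [0, 0, 0, 0, 0, 0]]' > rows.txt && python3 jog.py rows.txt | grep -E "clock|posi|width" && python3 -c 'from bench import arm, cams;print(arm.job_done())'
```

```text
clock: 19.65
position: [558.0, 91.5, 246.4]
gripper_width: 16.3
the job is handed in; nothing more can be done
None
```

The dial was turned anticlockwise to its off stop, and the squeegee was drawn out diagonally, handle end first; it was handed in at 19.65 s held still, its lowest point about 11 cm above the cover and the other things apparently unmoved.

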